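# Make up the adapted-lens kit and the viewfinder kit

### The job

Make up the two kits from the stock on the shelf: the black lens, the stainless lens mount adapter and the aluminium lens hood go into the blue tray, and the eyecup and the amber glass jar go into the orange tray, one thing to a compartment (whichever you like in the right tray), each standing upright and flat on the compartment's floor. Set every thing down gently and do not let anything drop or topple; leave the black hood and the clear jar with the white cap where they stand.

Things in the scene. Friction and masses are not known exactly. Their poses are not given: they have to be found in the camera images.
- lens: Compact black camera lens with a ribbed rubber focus ring and a thin aluminium ring, dark glass at the top; round, 57 mm diameter at its widest (55 mm over the upper 18 mm), 50 mm tall plus a 3 mm dome of glass, about 220 g. Stands upright at the start. Origin: centre of its underside; z up.
- adapter: Stainless steel lens mount adapter: a bright squat ring, its top a broad steel annulus with bayonet lugs and a red dot; 56 mm outer diameter, 33 mm opening, its straight outer wall 27 mm tall (a narrower collar of 45 mm diameter reaches 30 mm), about 120 g. Stands upright at the start. Origin: centre of its underside; z up.
- alu_hood: Silver aluminium lens hood: an open thin-walled tube with a matt black lining, 52 mm outer diameter (45 mm at its 8 mm foot), 2.5 mm wall, 40 mm tall, free inside to 30 mm below its rim, about 50 g. Stands upright at the start. Origin: centre of its underside; z up.
- eyecup: Small black viewfinder eyecup: rectangular plastic frame 44 x 34 mm, 8 mm thick, carrying a round rubber cup 40 mm in diameter; 28 mm tall in all (firm to grip up to 27 mm), about 20 g. Stands upright at the start. Origin: centre of its underside; z up.
- amber_jar: Amber (brown) glass jar with a black ribbed twist cap: glass 48 mm diameter and 45 mm tall, cap 45 mm diameter over the top 17 mm, 64 mm tall in all, about 100 g. Stands upright at the start. Origin: centre of its underside; z up.
- blue_tray: Blue shallow tray, fixed to the shelf, 84 mm (its x) by 246 mm (its y), with three compartments in a row along its y, each 78 x 78 mm inside, centred at y = -81, 0 and +81 mm in its frame. Floor 3 mm thick (with a grey liner), walls and dividers 3 mm thick with their tops 12 mm above the shelf. Origin: centre of its underside; z up.
- orange_tray: Orange shallow tray, fixed to the shelf, 84 mm (its x) by 165 mm (its y), with two compartments in a row along its y, each 78 x 78 mm inside, centred at y = -40.5 and +40.5 mm in its frame. Floor 3 mm thick (with a grey liner), walls and divider 3 mm thick with their tops 12 mm above the shelf. Origin: centre of its underside; z up.
- black_hood: Black plastic lens hood, the same shape and size as the aluminium one (52 mm diameter, 40 mm tall); not wanted in either kit. Stands upright at the start. Origin: centre of its underside; z up.
- clear_jar: Clear glass jar with a white twist cap, the same shape and size as the amber one (48 mm diameter, 64 mm tall); not wanted in either kit. Stands upright at the start. Origin: centre of its underside; z up.

How it is judged:
By the outcome, as a careful person would: the job done as asked, in the order asked, and still so for the second after the job is handed in, with the robot touching nothing.
It also fails if it takes over 99 s, if anything falls off the work surface, if the arm or the gripper's body presses on something with over 40 N, if the wrist force passes 120 N, or if a joint passes its speed limit or range.

### The arm

A 6-joint arm with a two-finger parallel gripper is mounted at the origin on the work surface. World frame = base frame: x ahead of the robot, y to its left, z up, the work surface at z = 0. Lengths are in mm, angles in rad, forces in N, time in s.
With the tool pointing down it reaches from about 350 to 800 mm from the base axis. Payload 7.3 kg.
Tool frame: the origin (TCP) lies between the finger pads; the fingertips stand 17 mm ahead of it and the grasp point (between the pads) lies 2 mm behind it; z points along the fingers, y is the line along which they close (so a half turn about z gives the same grasp; the last joint's range is limited). The gripper opens to 85 mm and grips with 20 to 120 N. Pads are 22 mm wide; open, the fingers measure 114 mm over their backs; the gripper's body (76 mm by 85 mm) begins 54 mm behind the grasp point. The pads swing forward as they close: fully open they stand 13 mm farther back than shut.
Start: joints at [0.979, 0.342, 1.524, -0, 1.275, -0.146], TCP at [226.357, 473.714, 248.322] pointing down, gripper open.
Joint ranges: [-2.53, 2.53], [-0.77, 2.02], [0.04, 2.7], [-1, 4.14], [0.28, 2.66], [-3.11, 3.11]. Speed limits (rad/s): [2.57, 2.57, 3.14, 3.14, 3.14, 3.14].

### API

Orientations are given as a 3x3 rotation matrix whose columns are the frame's x, y, z axes.
In Python, from cell import bot gives the robot as it stands.
- The arm moves only by the tool arm_command, never from a script. Its argument "motion" is a list of rows, each a list of 2 entries, a list of its own where there are three numbers: the shift along the world's x, y, z in mm, then the turn, a rotation vector about the world's x, y, z in degrees. In form: [[[tx, ty, tz], [wx, wy, wz]], ...]. A call has 1 to 20 rows; each row is the pose to reach, as a shift and turn from the pose commanded when the call began; what a row does not reach only later rows make up. A row lasts 1/8 s, in which the tool goes at most 62.5 mm and 10.7 degrees, less where a joint would pass 70% of its speed; a pose out of reach is approached as far as the arm can. A call with a gripper value outside its range is refused whole. "fingers" is the closure, from 0 (fully open) to 1 (shut), set as the call begins (left out, the last holds). The fingers move at their own pace and stop on an object; "grip_force" is the grip in N (left out, the last holds). Time passes only in rows, so rows that repeat a pose let the fingers close. It gives the time, the measured TCP pose, the force, the opening and the grip force at its end, in the units of the state.
- bot.sense(): the state, without advancing time (a new reading comes with each control period).
- bot.get_image(name): name is "scene" or "top" or "wrist"; returns the picture (400x640x3 uint8, red, green, blue); there is no depth.
- bot.get_calibration(name): a dict with "camera_matrix" (3x3 intrinsics, pixels), "cam_to_world" (4x4, takes a point from camera to world coordinates). Camera axes: x right, y down, z forward; pixel columns grow to the right and rows downward; lengths in mm; the calibration is good to about 2 mm. A picture is of the moment at which its call begins: read the wrist's pose just before it. get_calibration takes no time and is no camera call; for the wrist camera it gives the pose at the moment of the call.
- bot.job_done(): hands the job in; it is judged then, once.
Trained networks look in the newest picture that a camera, given by its name, has taken for a name from the list of things; names that differ only in an ending like _2 or _b are one class to them, and where a whole thing is asked for, a point or a joint stands for the part that bears it (a point fixed in the world has none). Each returns a list of dicts, best first, with "conf" (0 to 1); they miss things now and then, are a little off and sometimes report something else, mostly with a low value. They report only what shows in the picture. A call takes as long as a camera call.
- bot.outline_of(camera, query): "region" (400x640 bool, what is visible of it) and "pixel" ([column, row] in pixels, amid what is visible of it).
- bot.pinpoint(camera, query): "pixel" ([column, row] in pixels: a listed point, or the origin of a listed thing).
The state is a dict: "clock": time; "joints": joint angles; "qvel": joint speeds; "joint_efforts": joint torques, N m; "position": TCP position; "tcp_rot": TCP orientation; "ft_force": force on the tool from outside, world axes, zero at the start; "moment": the same for the moment, N m; "width": opening from 0.0 (shut) to 1.0 (fully open); "grip_force": force on a finger pad.
Only numpy, scipy, OpenCV 4.12 (cv2) and the standard library are available. Lean on these libraries where they do the work, as an engineer would, in place of code of your own. Each camera call takes 0.05 s, during which the arm holds its last target. There are 200 camera calls.

## Working session

There is one attempt and no reset: what is moved stays moved. The work goes in short steps, Python scripts to look and compute and a tool call to move; the robot and the scene stay as the last step left them, time stands still between calls to the robot, and variables do not carry over. Pictures are saved under pics/ and viewed, at most 14 in all, crops included, and the job is handed in when it is done.

Besides the shell and the picture viewer there is one more tool, called after "Emit:" as name(argument=value, ...) on one line, values as JSON. arm_command: Moves the arm, as the interface text tells. Its arguments: {"type":"object","properties":{"motion":{"type":"array"},"fingers":{"type":"number"},"grip_force":{"type":"number"}},"required":["motion"]}

```bash
mkdir -p pics; cat > h.py <<'E'
import numpy as np, cv2
from cell import bot
def save(cam,fn):
    im=bot.get_image(cam); cv2.imwrite('pics/'+fn,cv2.cvtColor(im,cv2.COLOR_RGB2BGR)); return im
def w(cam,px,z,c=None):
    c=c or bot.get_calibration(cam)
    K=np.array(c["camera_matrix"]);T=np.array(c["cam_to_world"])
    d=T[:3,:3]@np.linalg.solve(K,[px[0],px[1],1]);o=T[:3,3]
    return (o+d*(z-o[2])/d[2])
E
python3 - <<'E'
from h import *
s=bot.sense();print(s['clock'],s['position'],np.round(s['tcp_rot'],3).tolist(),s['width'])
for c in ('top','scene'): save(c,c+'0.png'); k=bot.get_calibration(c); print(c,np.round(k['cam_to_world'],3).tolist(),np.array(k['camera_matrix']).tolist())
for n in ['lens','adapter','alu_hood','eyecup','amber_jar','blue_tray','orange_tray','black_hood','clear_jar']:
    for cam in ('top','scene'):
        r=bot.pinpoint(cam,n)
        print(n,cam,[(np.round(q['pixel']).tolist(),round(q['conf'],2),np.round(w(cam,q['pixel'],0)[:2]).tolist()) for q in r[:3]])
E
```

```text
0.0 [226.14381783 473.38803242 247.63878646] [[-0.902, 0.431, -0.001], [0.431, 0.902, -0.001], [0.0, -0.001, -1.0]] 0.9987575590404437
top [[0.006, -0.99, 0.144, 383.296], [-1.0, -0.008, -0.012, 3.992], [0.013, -0.144, -0.989, 1114.709], [0.0, 0.0, 0.0, 1.0]] [[491.26978633149844, 0.0, 321.2230745138923], [0.0, 491.26978633149844, 195.05592395355688], [0.0, 0.0, 1.0]]
scene [[0.196, 0.809, -0.554, 1113.193], [0.98, -0.154, 0.123, -134.668], [0.014, -0.567, -0.823, 925.427], [0.0, 0.0, 0.0, 1.0]] [[398.8213603870891, 0.0, 313.19666192986307], [0.0, 398.8213603870891, 199.2403240533113], [0.0, 0.0, 1.0]]
lens top [([160.0, 242.0], 0.98, [436.0, 353.0])]
lens scene [([422.0, 164.0], 0.57, [425.0, 351.0])]
adapter top [([375.0, 147.0], 0.77, [660.0, -135.0])]
adapter scene [([269.0, 262.0], 0.6, [661.0, -145.0])]
alu_hood top [([315.0, 159.0], 0.75, [631.0, 5.0]), ([432.0, 156.0], 0.65, [641.0, -266.0])]
alu_hood scene [([324.0, 240.0], 0.72, [624.0, 7.0])]
eyecup top [([471.0, 236.0], 0.67, [456.0, -350.0])]
eyecup scene [([186.0, 210.0], 0.57, [461.0, -346.0]), ([219.0, 261.0], 0.4, [632.0, -269.0])]
amber_jar top [([432.0, 154.0], 0.7, [644.0, -266.0])]
amber_jar scene [([220.0, 266.0], 0.62, [646.0, -266.0])]
blue_tray top [([380.0, 228.0], 0.84, [471.0, -143.0]), ([247.0, 230.0], 0.24, [464.0, 159.0])]
blue_tray scene [([263.0, 206.0], 0.74, [488.0, -139.0])]
orange_tray top [([244.0, 228.0], 0.72, [468.0, 164.0])]
orange_tray scene [([360.0, 180.0], 0.94, [451.0, 152.0]), ([325.0, 238.0], 0.71, [620.0, 10.0]), ([219.0, 262.0], 0.17, [637.0, -268.0])]
black_hood top [([202.0, 148.0], 0.75, [654.0, 268.0])]
black_hood scene [([419.0, 236.0], 0.74, [661.0, 256.0])]
clear_jar top [([262.0, 151.0], 0.89, [647.0, 129.0])]
clear_jar scene [([371.0, 244.0], 0.96, [658.0, 126.0])]
```

View pics/top0.png

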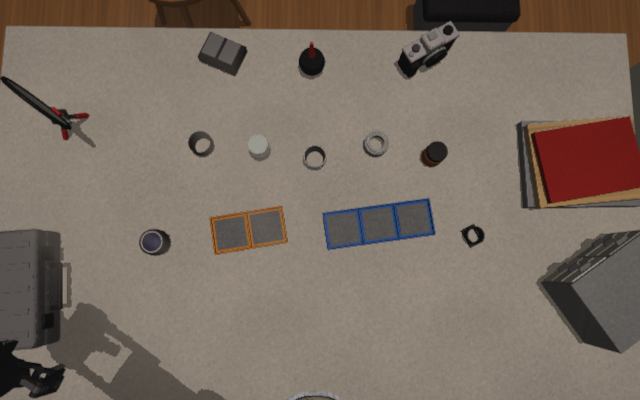

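View pics/scene0.png

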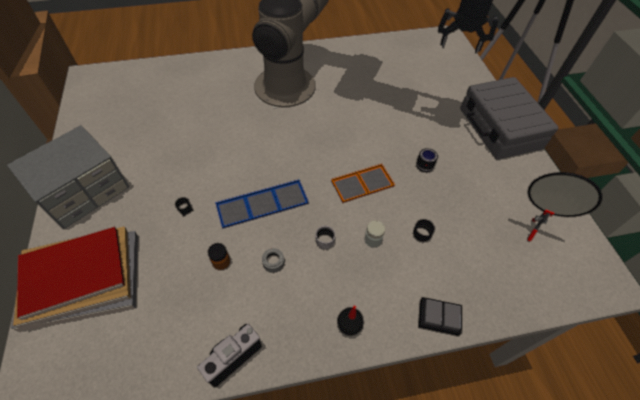

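The top picture matches the detections: lens (152,241), black hood (201,144), clear jar (258,147), aluminium hood (315,157), adapter (376,144), amber jar (434,154) and eyecup (472,236). The trays are at (248,229) and (379,223). Next I'll measure the tray outlines and the top-view silhouettes.

```bash
python3 - <<'E'
from h import *
c=bot.get_calibration('top')
im=bot.get_image('top');hsv=cv2.cvtColor(im,cv2.COLOR_RGB2HSV)
def rect(mask,n,L):
    cs,_=cv2.findContours(mask,0,2);cc=max(cs,key=cv2.contourArea).reshape(-1,2)
    P=np.array([w('top',p,9,c)[:2] for p in cc],np.float32)
    r=cv2.minAreaRect(P);b=cv2.boxPoints(r);print(n,np.round(r[0],1),np.round(r[1],1),round(r[2],1),b.round().tolist())
m=lambda a,b:cv2.inRange(hsv,a,b)
roi=np.zeros((400,640),np.uint8);roi[190:265,200:445]=255
rect(m((100,90,40),(130,255,255))&roi,'blue',3)
rect(m((8,110,60),(25,255,255))&roi,'orange',2)
H=dict(lens=50,adapter=27,alu_hood=40,eyecup=27,amber_jar=64)
for n,h in H.items():
    o=bot.outline_of('top',n)
    for q in o[:2]:
        ys,xs=np.nonzero(q['region'])
        p=[(xs.min()+xs.max())/2,(ys.min()+ys.max())/2]
        print(n,round(q['conf'],2),q['region'].sum(),p,np.ptp(xs)+1,np.ptp(ys)+1,'mid',np.round(w('top',p,h/2,c)[:2]),'top',np.round(w('top',p,h,c)[:2]))
k=bot.get_calibration('wrist');s=bot.sense();R=np.array(s['tcp_rot']);T=np.array(k['cam_to_world'])
print('wrist cam in tool',np.round(R.T@(T[:3,3]-s['position']),1),np.round(R.T@T[:3,:3],2).tolist(),k['camera_matrix'])
E
```

```text
blue [ 481.1 -138.8] [ 83.1 245. ] 8.4 [[422.0, -24.0], [458.0, -266.0], [540.0, -254.0], [504.0, -12.0]]
orange [465.  155.2] [ 84.1 165.1] 10.0 [[409.0, 229.0], [438.0, 67.0], [521.0, 81.0], [492.0, 244.0]]
lens 0.77 632 [np.float64(155.0), np.float64(242.5)] 31 26 mid [434. 356.] top [433. 348.]
adapter 0.96 344 [np.float64(376.0), np.float64(144.0)] 25 25 mid [ 664. -135.] top [ 660. -133.]
adapter 0.35 341 [np.float64(201.0), np.float64(144.0)] 25 25 mid [660. 267.] top [657. 264.]
alu_hood 0.73 301 [np.float64(315.0), np.float64(157.5)] 23 26 mid [629.   6.] top [625.   6.]
eyecup 0.69 221 [np.float64(473.0), np.float64(235.5)] 23 22 mid [ 455. -351.] top [ 454. -347.]
eyecup 0.55 292 [np.float64(201.0), np.float64(144.0)] 25 25 mid [660. 267.] top [657. 264.]
amber_jar 0.74 4024 [np.float64(378.5), np.float64(223.5)] 112 52 mid [ 479. -136.] top [ 476. -132.]
wrist cam in tool [  82.3   -0.  -125.8] [[-0.0, -0.95, -0.32], [1.0, -0.0, 0.0], [-0.0, -0.32, 0.95]] [[312.0720621    0.         319.0589716 ]
 [  0.         312.0720621  204.40123426]
 [  0.           0.           1.        ]]
```

Emit:
arm_command(motion=[[[208,-119,-98],[0,0,-55.5]],[[208,-119,-98],[0,0,-55.5]],[[208,-119,-98],[0,0,-55.5]],[[208,-119,-98],[0,0,-55.5]],[[208,-119,-98],[0,0,-55.5]],[[208,-119,-98],[0,0,-55.5]],[[208,-119,-98],[0,0,-55.5]],[[208,-119,-98],[0,0,-55.5]]], fingers=0, grip_force=40)

```text
clock: 2.3
position: [433.8, 355.5, 150.9]
tcp_rot: [[-0.159, 0.987, 0.001], [0.987, 0.159, 0.001], [0.0, 0.001, -1.0]]
ft_force: [1.1, -0.4, 0.2]
width: 0.998
grip_force: 0.0
```

```bash
cat >> h.py <<'E'
D=dict(lens=(50,57,55),adapter=(30,56,45),alu_hood=(40,45,52),eyecup=(28,40,40),amber_jar=(64,48,45),black_hood=(40,45,52),clear_jar=(64,48,45))
from scipy.optimize import least_squares
def proj(c,P):
    T=np.linalg.inv(np.array(c['cam_to_world']));q=(T[:3,:3]@P.T).T+T[:3,3];q=(np.array(c['camera_matrix'])@q.T).T
    return q[:,:2]/q[:,2:]
def look(n,fn=None,z0=0,cam='wrist'):
    """outline -> base centre, fitting the bounding box of the projected upright cylinder"""
    c=bot.get_calibration(cam);s=bot.sense()
    im=save(cam,fn) if fn else bot.get_image(cam)
    o=bot.outline_of(cam,n);p=bot.pinpoint(cam,n)
    h,d0,d1=D[n];a=np.linspace(0,6.283,60)
    rim=np.vstack([np.c_[d/2*np.cos(a),d/2*np.sin(a),0*a+z] for d,z in ((d0,z0),(d0,z0+h*.6),(d1,z0+h))])
    for q in o[:2]:
        ys,xs=np.nonzero(q['region']);bb=np.array([xs.min(),ys.min(),xs.max()+1,ys.max()+1])
        def f(v):
            u=proj(c,rim+[v[0],v[1],0]);return np.r_[u.min(0),u.max(0)]-bb
        r=least_squares(f,w(cam,q['pixel'],z0+h/2,c)[:2])
        print(n,'outline',round(q['conf'],2),bb,'base',r.x.round(1),'res',r.fun.round(1))
    for q in p[:2]: print(n,'pin',round(q['conf'],2),np.round(q['pixel']),w(cam,q['pixel'],z0,c)[:2].round(1))
    print('t',round(s['clock'],2),'tcp',np.round(s['position'],1),'F',np.round(s['ft_force'],1),'w',round(s['width']*85,1))
E
python3 -c "
from h import *
look('lens','w1.png')"
```

```text
lens outline 0.59 [284 166 353 244] base [433.7 353.8] res [-1.  -1.6  1.   1.7]
lens pin 0.86 [321. 195.] [435.9 353.8]
t 2.3 tcp [433.8 355.5 150.9] F [ 1.1 -0.4  0.2] w 84.8
```

View pics/w1.png

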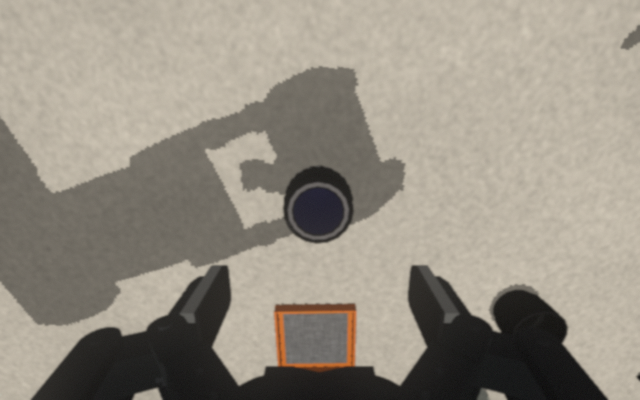

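The lens stands centred at pixel (319,205) between the open fingers, at (434,354). I'll go down and grip it.

Emit:
arm_command(motion=[[[0,-1,-60],[0,0,0]],[[0,-1,-100],[0,0,0]],[[0,-1,-118],[0,0,0]],[[0,-1,-118],[0,0,0]]])

```text
clock: 2.95
position: [433.4, 353.4, 31.1]
tcp_rot: [[-0.157, 0.988, -0.002], [0.988, 0.157, -0.002], [-0.001, -0.003, -1.0]]
ft_force: [0.1, -0.0, -0.1]
width: 0.999
grip_force: 0.0
```

Emit:
arm_command(motion=[[[0,0,0],[0,0,0]],[[0,0,0],[0,0,0]],[[0,0,0],[0,0,0]],[[0,0,0],[0,0,0]],[[0,0,0],[0,0,0]],[[0,0,0],[0,0,0]]], fingers=1, grip_force=40)

```text
clock: 3.7
position: [434.7, 354.2, 34.0]
tcp_rot: [[-0.156, 0.988, 0.002], [0.988, 0.156, 0.001], [0.001, 0.002, -1.0]]
ft_force: [-1.9, -0.1, 5.7]
width: 0.65
grip_force: 41.7
```

Emit:
arm_command(motion=[[[0,0,15],[0,0,0]],[[0,0,60],[0,0,0]],[[35,-413,70],[0,0,0]],[[35,-413,70],[0,0,0]],[[35,-413,70],[0,0,0]],[[35,-413,70],[0,0,0]],[[35,-413,70],[0,0,0]],[[35,-413,70],[0,0,0]],[[35,-413,70],[0,0,0]],[[35,-413,70],[0,0,0]],[[35,-413,70],[0,0,0]]])

```text
clock: 5.08
position: [469.2, -59.0, 102.8]
tcp_rot: [[-0.155, 0.988, 0.0], [0.988, 0.155, 0.0], [0.0, 0.0, -1.0]]
ft_force: [-0.6, 1.2, -2.1]
width: 0.646
grip_force: 43.7
```

```bash
python3 -c "
from h import *
look('lens','w2.png',z0=70)
for q in bot.pinpoint('wrist','blue_tray')[:2]: print(q['conf'],q['pixel'],w('wrist',q['pixel'],0)[:2])"
```

```text
lens outline 0.71 [254 206 386 356] base [469.5 -57.8] res [-0.7 -3.   0.7  3.1]
lens pin 0.83 [321. 253.] [470.6 -58.8]
t 5.08 tcp [469.2 -59.  102.8] F [-0.6  1.2 -2.1] w 54.9
```

View pics/w2.png

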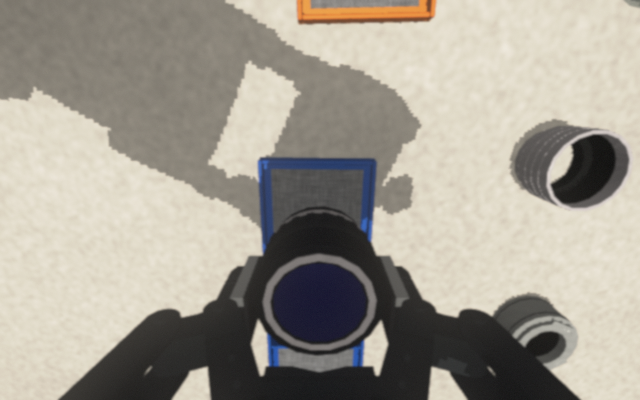

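The lens is upright between the pads at (320,300). The tray's far corners are at (260,158) and (377,158), which I'll use to check the tray's position.

```bash
python3 -c "
from h import *
for p in ((260,158),(377,158),(298,19),(436,19)): print(w('wrist',p,12)[:2].round(1))"
```

```text
[421.9 -21.7]
[502.4  -8.9]
[436.5  66.8]
[519.5  80. ]
```

Emit:
arm_command(motion=[[[0,0,-40],[0,0,0]],[[0,0,-58],[0,0,0]],[[0,0,-62],[0,0,0]],[[0,0,-64],[0,0,0]],[[0,0,-65],[0,0,0]],[[0,0,-66],[0,0,0]],[[0,0,-66],[0,0,0]]])

```text
clock: 6.15
position: [469.8, -59.4, 37.1]
tcp_rot: [[-0.156, 0.988, 0.002], [0.988, 0.156, -0.0], [-0.001, 0.001, -1.0]]
ft_force: [-0.9, 0.3, 4.2]
width: 0.646
grip_force: 44.2
```

Contact has been made (Fz went from -2 to +4). I'll release, rise, and go to the adapter.

Emit:
arm_command(motion=[[[0,0,0],[0,0,0]],[[0,0,0],[0,0,0]],[[0,0,0],[0,0,0]],[[0,0,0],[0,0,0]],[[0,0,30],[0,0,0]],[[0,0,85],[0,0,0]],[[97,-38,115],[0,0,0]],[[194,-76,115],[0,0,0]],[[194,-76,115],[0,0,0]],[[194,-76,115],[0,0,0]],[[194,-76,115],[0,0,0]]], fingers=0)

```text
clock: 7.52
position: [664.0, -135.9, 150.3]
tcp_rot: [[-0.155, 0.988, -0.0], [0.988, 0.155, 0.0], [0.0, -0.0, -1.0]]
ft_force: [-0.2, -0.7, 0.0]
width: 0.999
grip_force: 0.0
```

```bash
python3 -c "
from h import *
look('adapter','w3.png')"
```

```text
adapter outline 0.82 [285 162 352 232] base [ 663.6 -136.6] res [ 1.3  2.1 -1.3 -2.3]
adapter pin 0.84 [319. 192.] [ 663.8 -135. ]
t 7.53 tcp [ 664.  -135.9  150.3] F [-0.2 -0.7  0. ] w 84.9
```

View pics/w3.png

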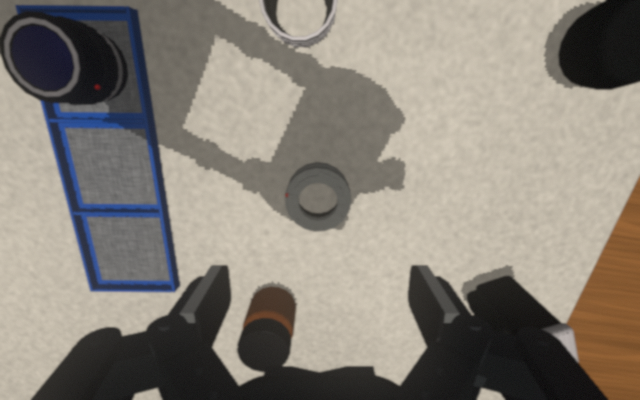

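The adapter is centred at (319,197), and the lens stands in its compartment at (60,60). Descending.

Emit:
arm_command(motion=[[[0,0,-60],[0,0,0]],[[0,0,-105],[0,0,0]],[[0,0,-124],[0,0,0]],[[0,0,-124],[0,0,0]]])

```text
clock: 8.18
position: [662.7, -134.9, 26.9]
tcp_rot: [[-0.156, 0.988, -0.002], [0.988, 0.156, 0.001], [0.001, -0.001, -1.0]]
ft_force: [0.6, -0.0, 0.3]
width: 1.002
grip_force: 0.0
```

Emit:
arm_command(motion=[[[0,0,0],[0,0,0]],[[0,0,0],[0,0,0]],[[0,0,0],[0,0,0]],[[0,0,0],[0,0,0]],[[0,0,0],[0,0,0]],[[0,0,0],[0,0,0]]], fingers=1, grip_force=45)

```text
clock: 8.93
position: [664.7, -135.7, 30.2]
tcp_rot: [[-0.156, 0.988, 0.004], [0.988, 0.156, -0.001], [-0.002, 0.004, -1.0]]
ft_force: [-0.8, 0.3, 6.4]
width: 0.63
grip_force: 47.0
```

Emit:
arm_command(motion=[[[0,0,15],[0,0,0]],[[0,0,50],[0,0,0]],[[-182,-2,50],[0,0,0]],[[-182,-2,50],[0,0,0]],[[-182,-2,50],[0,0,0]],[[-182,-2,50],[0,0,0]],[[-182,-2,50],[0,0,0]]])

```text
clock: 9.8
position: [482.9, -138.0, 78.8]
tcp_rot: [[-0.155, 0.988, 0.004], [0.988, 0.155, -0.002], [-0.002, 0.003, -1.0]]
ft_force: [0.7, -0.1, -1.0]
width: 0.632
grip_force: 47.9
```

```bash
python3 -c "
from h import *
look('adapter','w4.png',z0=50)"
```

```text
adapter outline 0.98 [262 206 378 328] base [ 483.4 -137.6] res [ 1.8  1.5 -1.8 -1.9]
adapter outline 0.51 [445 369 490 400] base [ 581.1 -204.9] res [-34.4 -35.3  29.2  43.2]
adapter pin 0.84 [323. 251.] [ 484.5 -134.9]
t 9.8 tcp [ 482.9 -138.    78.8] F [ 0.7 -0.1 -1. ] w 53.7
```

View pics/w4.png

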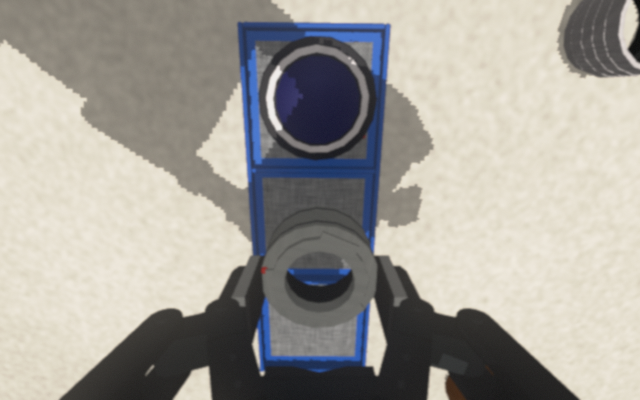

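The adapter is held level at (320,270), and the lens is upright in the first compartment. Lowering.

Emit:
arm_command(motion=[[[-1,0,-25],[0,0,0]],[[-1,0,-40],[0,0,0]],[[-1,0,-43],[0,0,0]],[[-1,0,-44],[0,0,0]],[[-1,0,-45],[0,0,0]],[[-1,0,-46],[0,0,0]],[[-1,0,-46],[0,0,0]]])

```text
clock: 10.82
position: [480.9, -137.4, 33.1]
tcp_rot: [[-0.156, 0.988, 0.002], [0.988, 0.156, -0.001], [-0.001, 0.002, -1.0]]
ft_force: [-3.6, 2.2, 12.7]
width: 0.63
grip_force: 49.3
```

Emit:
arm_command(motion=[[[0,0,0],[0,0,0]],[[0,0,0],[0,0,0]],[[0,0,0],[0,0,0]],[[0,0,0],[0,0,0]],[[0,0,30],[0,0,0]],[[0,0,90],[0,0,0]],[[147,144,119],[0,0,0]],[[147,144,119],[0,0,0]],[[147,144,119],[0,0,0]],[[147,144,119],[0,0,0]],[[147,144,119],[0,0,0]],[[147,144,119],[0,0,0]]], fingers=0)

```text
clock: 12.32
position: [626.5, 6.1, 149.8]
tcp_rot: [[-0.155, 0.988, -0.001], [0.988, 0.155, -0.0], [0.0, -0.001, -1.0]]
ft_force: [-0.1, -0.1, 0.5]
width: 0.998
grip_force: 0.0
```

```bash
python3 -c "
from h import *
look('alu_hood','w5.png')"
```

```text
alu_hood outline 0.69 [290 169 354 236] base [628.5   7.2] res [-0.6 -0.5  0.6  0.5]
alu_hood pin 0.77 [317. 196.] [625.    3.8]
alu_hood pin 0.63 [368.  48.] [646.5 131.8]
t 12.32 tcp [626.5   6.1 149.8] F [-0.1 -0.1  0.5] w 84.8
```

View pics/w5.png

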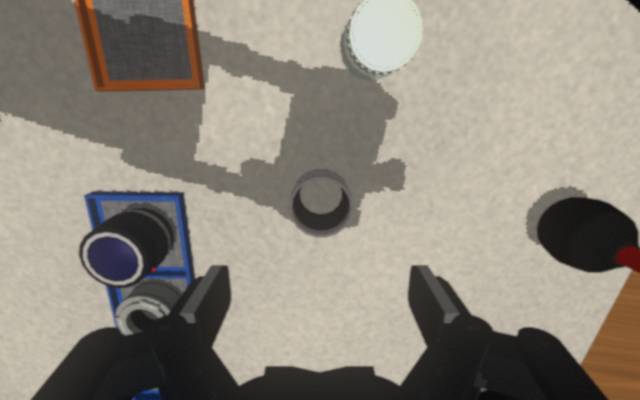

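Emit:
arm_command(motion=[[[1,0,-60],[0,0,0]],[[1,0,-100],[0,0,0]],[[1,0,-114],[0,0,0]],[[1,0,-114],[0,0,0]]])

```text
clock: 12.98
position: [628.2, 6.2, 36.3]
tcp_rot: [[-0.155, 0.988, -0.001], [0.988, 0.155, 0.0], [0.0, -0.001, -1.0]]
ft_force: [0.4, -0.1, 0.8]
width: 1.001
grip_force: 0.0
```

Emit:
arm_command(motion=[[[0,0,0],[0,0,0]],[[0,0,0],[0,0,0]],[[0,0,0],[0,0,0]],[[0,0,0],[0,0,0]],[[0,0,0],[0,0,0]],[[0,0,0],[0,0,0]]], fingers=1, grip_force=28)

```text
clock: 13.72
position: [629.3, 6.6, 38.5]
tcp_rot: [[-0.156, 0.988, 0.003], [0.988, 0.156, -0.0], [-0.001, 0.003, -1.0]]
ft_force: [-1.2, 0.8, 5.8]
width: 0.604
grip_force: 28.5
```

Emit:
arm_command(motion=[[[0,0,15],[0,0,0]],[[0,0,60],[0,0,0]],[[-135,-224,60],[0,0,0]],[[-135,-224,60],[0,0,0]],[[-135,-224,60],[0,0,0]],[[-135,-224,60],[0,0,0]],[[-135,-224,60],[0,0,0]],[[-135,-224,60],[0,0,0]],[[-135,-224,60],[0,0,0]]])

```text
clock: 14.85
position: [494.2, -216.2, 96.8]
tcp_rot: [[-0.157, 0.988, 0.001], [0.988, 0.157, -0.0], [-0.0, 0.001, -1.0]]
ft_force: [0.3, 0.0, -1.2]
width: 0.6
grip_force: 29.6
```

```bash
python3 -c "
from h import *
look('alu_hood','w6.png',z0=60)"
```

```text
alu_hood outline 0.69 [264 213 376 333] base [ 494.6 -215.4] res [-1.1 -1.3  1.1  1.5]
alu_hood pin 0.93 [318. 249.] [ 493.5 -215.9]
t 14.85 tcp [ 494.2 -216.2   96.8] F [ 0.3  0.  -1.2] w 51.0
```

View pics/w6.png

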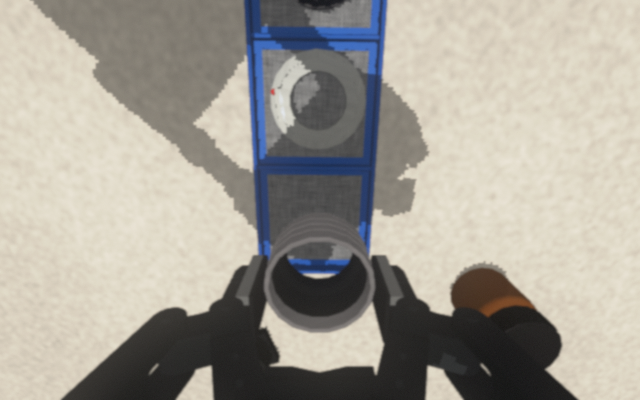

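The hood is level at (320,280) and the adapter lies flat in the middle compartment. Lowering.

Emit:
arm_command(motion=[[[-1,-1,-35],[0,0,0]],[[-1,-1,-50],[0,0,0]],[[-1,-1,-53],[0,0,0]],[[-1,-1,-54],[0,0,0]],[[-1,-1,-55],[0,0,0]],[[-1,-1,-56],[0,0,0]],[[-1,-1,-56],[0,0,0]]])

```text
clock: 15.88
position: [492.8, -218.6, 41.5]
tcp_rot: [[-0.156, 0.988, 0.002], [0.988, 0.156, -0.001], [-0.001, 0.001, -1.0]]
ft_force: [-1.2, 1.9, 6.7]
width: 0.603
grip_force: 30.1
```

Emit:
arm_command(motion=[[[0,0,0],[0,0,0]],[[0,0,0],[0,0,0]],[[0,0,0],[0,0,0]],[[0,0,0],[0,0,0]],[[0,0,30],[0,0,0]],[[0,0,90],[0,0,0]],[[-37,-131,110],[0,0,0]],[[-37,-131,110],[0,0,0]],[[-37,-131,110],[0,0,0]],[[-37,-131,110],[0,0,0]],[[-37,-131,110],[0,0,0]]], fingers=0)

```text
clock: 17.25
position: [455.5, -347.7, 149.8]
tcp_rot: [[-0.157, 0.988, -0.001], [0.988, 0.157, 0.001], [0.002, -0.001, -1.0]]
ft_force: [0.1, -0.1, -0.5]
width: 0.998
grip_force: 0.0
```

```bash
python3 -c "
from h import *
look('eyecup','w7.png')"
```

```text
eyecup outline 0.57 [288 174 346 231] base [ 454.3 -351.2] res [ 5.2  1.9 -5.2 -2.2]
eyecup pin 0.63 [317. 198.] [ 454.  -351.7]
t 17.25 tcp [ 455.5 -347.7  149.8] F [ 0.1 -0.1 -0.5] w 84.8
```

View pics/w7.png

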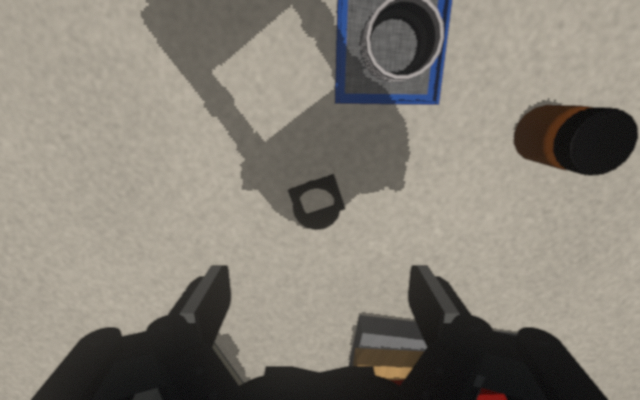

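The eyecup is at (317,200) with its cup up, and the hood stands in the third compartment. Descending.

Emit:
arm_command(motion=[[[-1,-3,-60],[0,0,0]],[[-1,-3,-105],[0,0,0]],[[-1,-3,-122],[0,0,0]],[[-1,-3,-122],[0,0,0]]])

```text
clock: 17.9
position: [454.5, -351.7, 27.9]
tcp_rot: [[-0.156, 0.988, -0.001], [0.988, 0.156, 0.001], [0.001, -0.001, -1.0]]
ft_force: [-0.7, -0.0, -0.1]
width: 0.996
grip_force: 0.0
```

Emit:
arm_command(motion=[[[0,0,0],[0,0,0]],[[0,0,0],[0,0,0]],[[0,0,0],[0,0,0]],[[0,0,0],[0,0,0]],[[0,0,0],[0,0,0]],[[0,0,0],[0,0,0]],[[0,0,0],[0,0,0]]], fingers=1, grip_force=24)

```text
clock: 18.77
position: [454.9, -352.8, 29.8]
tcp_rot: [[-0.156, 0.988, 0.002], [0.988, 0.156, -0.002], [-0.002, 0.002, -1.0]]
ft_force: [-0.8, 1.5, 4.9]
width: 0.455
grip_force: 23.7
```

Emit:
arm_command(motion=[[[0,0,15],[0,0,0]],[[0,0,60],[0,0,0]],[[0,0,110],[0,0,0]],[[18,467,110],[0,0,0]],[[18,467,110],[0,0,0]],[[18,467,110],[0,0,0]],[[18,467,110],[0,0,0]],[[18,467,110],[0,0,0]],[[18,467,110],[0,0,0]],[[18,467,110],[0,0,0]],[[18,467,110],[0,0,0]],[[18,467,70],[0,0,0]],[[18,467,60],[0,0,0]],[[18,467,60],[0,0,0]]])

```text
clock: 20.52
position: [472.3, 114.3, 88.6]
tcp_rot: [[-0.155, 0.988, -0.001], [0.988, 0.155, -0.0], [0.0, -0.001, -1.0]]
ft_force: [0.3, -0.3, 0.5]
width: 0.453
grip_force: 24.4
```

```bash
python3 -c "
from h import *
look('eyecup','w8.png',z0=60)"
```

```text
eyecup outline 0.61 [271 215 362 318] base [470.8 117. ] res [ 2.5  2.5 -2.5 -2.9]
eyecup outline 0.5 [240  22 386 276] base [459.8 179. ] res [ 23.1  67.5 -23.1 -85.4]
eyecup pin 0.88 [321. 254.] [473.1 115.5]
t 20.52 tcp [472.3 114.3  88.6] F [ 0.3 -0.3  0.5] w 38.5
```

View pics/w8.png

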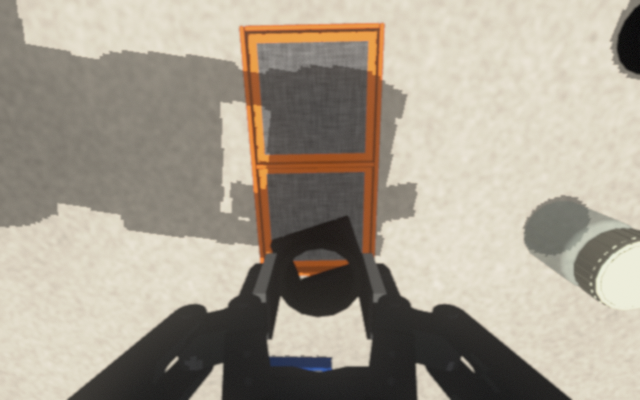

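The eyecup is held level at (318,268), above the near orange compartment. Lowering.

Emit:
arm_command(motion=[[[0,0,-35],[0,0,0]],[[0,0,-50],[0,0,0]],[[0,0,-53],[0,0,0]],[[0,0,-54],[0,0,0]],[[0,0,-55],[0,0,0]],[[0,0,-56],[0,0,0]],[[0,0,-56],[0,0,0]]])

```text
clock: 21.55
position: [472.7, 114.8, 32.9]
tcp_rot: [[-0.156, 0.988, 0.001], [0.988, 0.156, 0.0], [-0.0, 0.001, -1.0]]
ft_force: [-0.4, 0.6, 4.9]
width: 0.454
grip_force: 24.8
```

Emit:
arm_command(motion=[[[0,0,0],[0,0,0]],[[0,0,0],[0,0,0]],[[0,0,0],[0,0,0]],[[0,0,0],[0,0,0]],[[0,0,30],[0,0,0]],[[0,0,90],[0,0,0]],[[172,-381,128],[0,0,0]],[[172,-381,128],[0,0,0]],[[172,-381,128],[0,0,0]],[[172,-381,128],[0,0,0]],[[172,-381,128],[0,0,0]],[[172,-381,128],[0,0,0]],[[172,-381,128],[0,0,0]],[[172,-381,128],[0,0,0]],[[172,-381,128],[0,0,0]]], fingers=0)

```text
clock: 23.42
position: [643.9, -265.7, 159.6]
tcp_rot: [[-0.156, 0.988, -0.001], [0.988, 0.156, 0.001], [0.001, -0.001, -1.0]]
ft_force: [-0.9, 0.3, 0.1]
width: 1.001
grip_force: 0.0
```

```bash
python3 -c "
from h import *
look('amber_jar','w9.png')"
```

```text
amber_jar outline 0.64 [280 164 340 237] base [ 636.6 -264.1] res [ 0.2 -1.1 -0.2  1. ]
amber_jar pin 0.78 [311. 188.] [ 636.  -264.4]
t 23.43 tcp [ 643.9 -265.7  159.6] F [-0.9  0.3  0.1] w 85.1
```

View pics/w9.png

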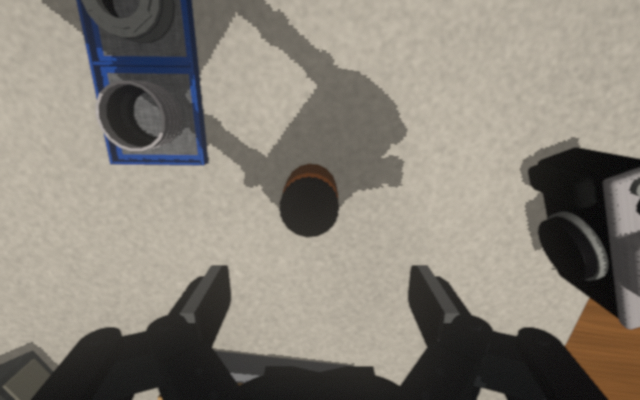

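The jar is at (309,203), so I need to shift about -7.5 mm in x and +1.5 mm in y. Descending.

Emit:
arm_command(motion=[[[-7.5,1.5,-50],[0,0,0]],[[-7.5,1.5,-100],[0,0,0]],[[-7.5,1.5,-126],[0,0,0]],[[-7.5,1.5,-126],[0,0,0]]])

```text
clock: 24.08
position: [635.5, -263.0, 32.2]
tcp_rot: [[-0.157, 0.988, -0.004], [0.988, 0.157, 0.002], [0.003, -0.004, -1.0]]
ft_force: [0.3, 0.9, 0.5]
width: 1.003
grip_force: 0.0
```

Emit:
arm_command(motion=[[[0,0,0],[0,0,0]],[[0,0,0],[0,0,0]],[[0,0,0],[0,0,0]],[[0,0,0],[0,0,0]],[[0,0,0],[0,0,0]],[[0,0,0],[0,0,0]],[[0,0,0],[0,0,0]]], fingers=1, grip_force=40)

```text
clock: 24.95
position: [637.9, -265.2, 36.8]
tcp_rot: [[-0.156, 0.988, 0.003], [0.988, 0.156, -0.002], [-0.002, 0.003, -1.0]]
ft_force: [-0.8, 0.6, 6.3]
width: 0.546
grip_force: 41.2
```

Emit:
arm_command(motion=[[[0,0,15],[0,0,0]],[[0,0,60],[0,0,0]],[[0,0,110],[0,0,0]],[[-179,460,110],[0,0,0]],[[-179,460,110],[0,0,0]],[[-179,460,110],[0,0,0]],[[-179,460,110],[0,0,0]],[[-179,460,110],[0,0,0]],[[-179,460,110],[0,0,0]],[[-179,460,110],[0,0,0]],[[-179,460,110],[0,0,0]],[[-179,460,110],[0,0,0]],[[-179,460,70],[0,0,0]],[[-179,460,60],[0,0,0]],[[-179,460,60],[0,0,0]]])

```text
clock: 26.82
position: [458.2, 194.4, 94.5]
tcp_rot: [[-0.155, 0.988, -0.001], [0.988, 0.155, -0.0], [-0.0, -0.001, -1.0]]
ft_force: [0.1, 0.3, 0.3]
width: 0.548
grip_force: 41.4
```

```bash
python3 -c "
from h import *
look('amber_jar','w10.png',z0=60)"
```

```text
amber_jar outline 0.67 [261 210 378 368] base [458.  197.1] res [-1.8 -2.8  1.8  2.8]
amber_jar pin 0.63 [320. 248.] [458.6 196.3]
t 26.82 tcp [458.2 194.4  94.5] F [0.1 0.3 0.3] w 46.6
```

View pics/w10.png

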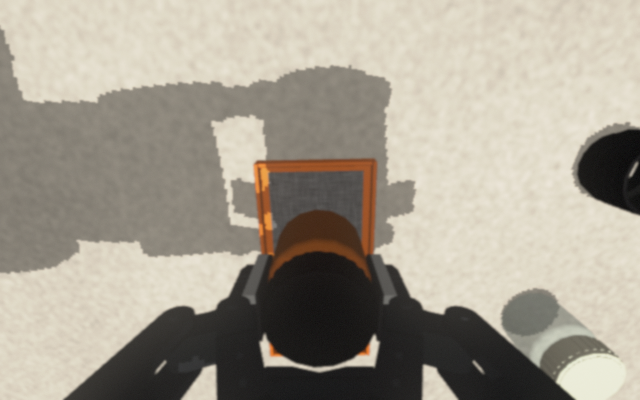

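The jar is upright at (319,290), above the free orange compartment. Lowering.

Emit:
arm_command(motion=[[[0,-1,-35],[0,0,0]],[[0,-1,-50],[0,0,0]],[[0,-1,-53],[0,0,0]],[[0,-1,-54],[0,0,0]],[[0,-1,-55],[0,0,0]],[[0,-1,-56],[0,0,0]],[[0,-1,-56],[0,0,0]]])

```text
clock: 27.85
position: [458.4, 194.4, 39.7]
tcp_rot: [[-0.156, 0.988, 0.002], [0.988, 0.156, 0.001], [0.0, 0.002, -1.0]]
ft_force: [-1.3, -0.5, 8.3]
width: 0.543
grip_force: 42.3
```

Emit:
arm_command(motion=[[[0,0,0],[0,0,0]],[[0,0,0],[0,0,0]],[[0,0,0],[0,0,0]],[[0,0,0],[0,0,0]],[[0,0,30],[0,0,0]],[[0,0,90],[0,0,0]],[[0,0,140],[0,0,0]],[[-100,180,180],[0,0,0]],[[-100,180,180],[0,0,0]],[[-100,180,180],[0,0,0]],[[-100,180,180],[0,0,0]],[[-100,180,180],[0,0,0]],[[-100,180,180],[0,0,0]]], fingers=0)

```text
clock: 29.48
position: [358.0, 373.5, 217.9]
tcp_rot: [[-0.155, 0.988, -0.0], [0.988, 0.155, -0.001], [-0.001, -0.0, -1.0]]
ft_force: [0.1, 0.4, 0.1]
width: 0.998
grip_force: 0.0
```

```bash
python3 -c "
from h import *
im=bot.get_image('top')[120:270,120:490]
cv2.imwrite('pics/end.png',cv2.resize(im[...,::-1],(740,300),interpolation=cv2.INTER_CUBIC))
s=bot.sense();print(s['clock'],s['position'])"
```

```text
29.525 [358.2604835  373.28389665 217.93711924]
```

View pics/end.png

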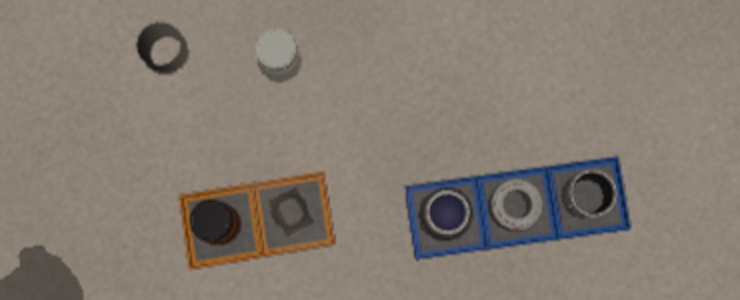

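All five are in their compartments: jar (213,222), eyecup (292,211), lens (446,213), adapter (516,205) and hood (590,193). The eyecup looks faint, so I'll check it once from the scene camera.

```bash
python3 -c "
from h import *
im=bot.get_image('scene')[140:240,200:420]
a=cv2.resize(im[...,::-1],(792,360),interpolation=cv2.INTER_CUBIC)
b=cv2.resize(bot.get_image('top')[200:260,200:300][...,::-1],(400,240),interpolation=cv2.INTER_CUBIC)
o=np.zeros((600,792,3),np.uint8);o[:360]=a;o[360:,:400]=b
cv2.imwrite('pics/end2.png',o)"
```

```text
(no output)
```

View pics/end2.png

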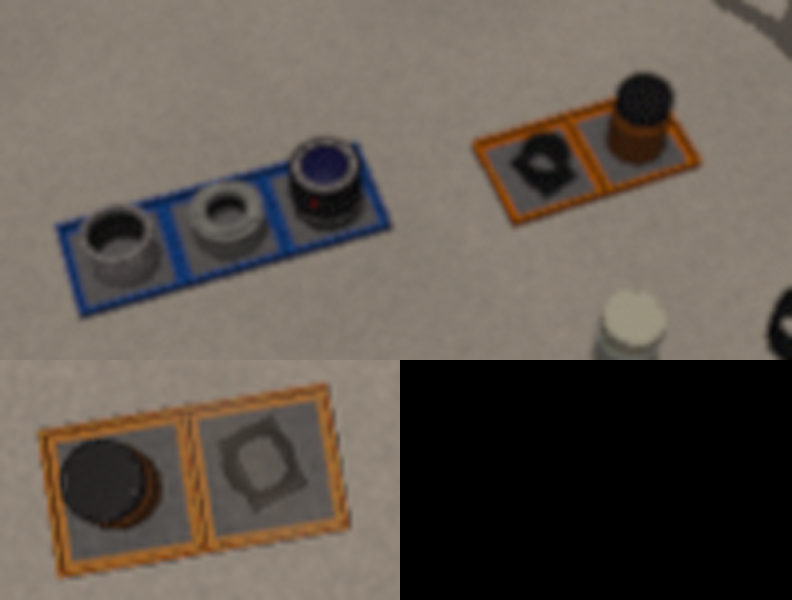

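The eyecup stands on its frame with its cup up (542,160), and everything else is upright and flat. Handing in.

```bash
python3 -c "
from cell import bot
print(bot.job_done())"
```

```text
the job is handed in; nothing more can be done
None
```

Both kits are made up and the job is handed in at about 30 s: the lens, adapter and aluminium hood are in the blue tray and the eyecup and amber jar in the orange tray, all upright and flat in the last pictures, with the black hood and clear jar left where they stood.

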